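Shuffle the disc home through the swing gate

TASK

Take the blue-handled push stick and, touching the red disc with nothing but the stick and without lifting it, slide it along the game lane through the yellow swing flap until it is pressed home, gently but firmly, against the black stop pad at the lane's end. Then draw the stick back out so that the flap falls shut behind the disc, and lay the stick flat on the table off the lane. Leave everything else on the table where it is.

Things in the scene. Friction and masses are not known exactly. Their poses are not given: they have to be found in the camera images.
- lane: Fixed wooden shuffle-game lane; origin on the table below the gate's hinge line; +x is the pushing direction, z up. Floor board top at z=6 mm, from the mouth at x=-130 to x=170; 130 mm wide up to x=-5, then 90. Guide rails, tops at z=24, funnel from 102 mm apart (x=-87) to 62 mm apart (x=-20) and run on straight. Beyond the gate the lane is open above.
- gate (a point): Middle of the underside of the gate's cross-bar, 57 mm over the table (lane x=-5 mm); axes as the lane. The bar reaches up to 67 mm, from lane x=-12 to +2; the two posts below it stand 66 mm apart.
- flap (a joint): Yellow swing flap of the gate, 56 mm wide, 4 mm thick, 60 g, hinged on its top edge at lane x=0, z=52 mm, lower edge at z=11. Value 0 = shut (hanging), growing to 1.45 rad as the lower edge swings inwards (lane +x); it swings freely, rests on what passes below it, falls shut by its weight and cannot swing outwards.
- backstop: Fixed end block of the lane; origin at its front face on the lane floor (lane x=155, z=6 mm), axes as the lane. A rigid black pad on a screw, 50 mm wide, stands before it, its face 6 to 34 mm in front of the block: set anew each time, not measured, to be felt. The disc is home once pressed on the pad with 4 N or more for a moment (0.25 s); over 14 N is too hard.
- disc_center (a point): Centre of the red playing disc with a white spot, 54 mm diameter, 28 mm high, about 80 to 170 g; starts lying on the lane floor in front of the gate, roughly mid-lane. The point is half-way up (14 mm over its underside).
- stick_grip (a point): Centre of the blue upright grip post (30 x 30 mm, from 20 to 72 mm over the stick's underside; point at 46 mm) of the wooden push stick, 110 g. The stick's +x axis runs along its bar to the head; bar 22 mm wide, 20 mm thick, lying flat on the table, from 15 mm behind the post's centre to 160 mm ahead.
- stick_head (a point): Middle of the flat front face of the push stick's blue head (36 mm wide, 20 mm high, 12 mm thick along the bar), 160 mm ahead of the grip post's centre and 10 mm above the stick's underside; x axis points ahead.
- coaster: Black silicone coaster, 96 mm diameter, 6 mm; origin under its centre. Leave alone.
- tumbler: Glass tumbler upside down on the coaster, 80 mm diameter, 105 mm high; origin under its centre. Leave alone.
- crayon_tin: Steel tin of wax crayons, 72 mm diameter, about 106 mm high with the crayons; origin under its centre. Leave alone.
- clipboard: Small wooden clipboard 220 x 150 mm with chrome clip (22 mm high); origin under its centre. Leave alone.
- counter: Red tally counter, 50 mm diameter, 40 mm high; origin under its centre. Leave alone.
- spare_disc_a: Green spare disc, 54 mm diameter, 28 mm high, lower of a stack of two; origin under its centre. Leave alone.
- spare_disc_b: Green spare disc, upper of the stack; origin under its centre. Leave alone.
- disc: The same red disc; origin at the centre of its underside, z up.
- stick: The same push stick; origin on its underside below the centre of the grip post, x along the bar to the head, z up.
There are look-alikes about, which are no part of the job. Leave any green or pink look-alike of the stick alone.

How it is judged:
By the outcome, as a careful person would: the job done as asked, in the order asked, and still so for the second after the job is handed in, with the robot touching nothing.
It also fails if it takes over 67 s, if anything falls off the work surface, if the arm or the gripper's body presses on something with over 40 N, if the wrist force passes 120 N, or if a joint passes its speed limit or range.

ROBOT

A 7-joint arm with a two-finger parallel gripper is mounted at the origin on the work surface. World frame = base frame: x ahead of the robot, y to its left, z up, the work surface at z = 0. Lengths are in m, angles in rad, forces in N, time in s.
With the tool pointing down it reaches from about 0.35 to 0.9 m from the base axis. Payload 8.1 kg.
Tool frame: the origin (TCP) lies on the centre line of the jaws, within the pads' length; the fingertips stand 19 mm ahead of it and the grasp point (between the pads) is the TCP; z points along the fingers, y is the direction in which the jaws open and shut (so a half turn about z gives the same grasp; the last joint's range is limited). The gripper opens to 92 mm and grips with 3 to 60 N. Pads are 19 mm wide; open, the fingers measure 130 mm over their backs; the gripper's body (75 mm by 190 mm) begins 47 mm behind the grasp point.
Start: joints at [-1.347, 0.434, 0.025, 1.573, -0.012, 1.134, -0.075], TCP at [0.201, 0.592, 0.246] pointing down, gripper open.
Joint ranges: [-2.62, 2.62], [-0.44, 2.09], [-1.27, 1.32], [0.08, 2.57], [-1.32, 4.46], [0.12, 2], [-2.74, 2.74]. Speed limits (rad/s): [2.22, 2.22, 3.01, 3.01, 3.14, 3.14, 3.14].

INTERFACE

Orientations are given as a rotation vector (axis times angle).
In Python, from cell import monitor, imaging, workorder, outline_of gives the robot as it stands.
- The arm moves only by the tool move_arm, never from a script. Its argument "series" is a list of rows, each a list of 6 numbers: the shift along the world's x, y, z in cm, then the turn, a rotation vector about the world's x, y, z in degrees. A call has 1 to 8 rows; each row shifts and turns the commanded pose from where the row before left it; what a row does not reach is not made up. A row lasts 1/10 s, in which the tool goes at most 50 mm and 8.59 degrees, less where a joint would pass 70% of its speed; a pose out of reach is approached as far as the arm can. A call with a gripper value outside its range is refused whole. "grip" is the opening, from 0 (shut) to 1 (fully open), set as the call begins (left out, the last holds). The fingers move at their own pace and stop on an object; "force" is the grip in N (left out, the last holds). Time passes only in rows, so rows that do not move let the fingers close. It gives the time, the measured TCP pose, the force and the opening at its end, in the units of the state.
- monitor.observe(): the state, without advancing time (a new reading comes with each control period).
- imaging.get_image(name): name is "scene" or "side" or "wrist"; returns a dict with "color" (420x560x3 uint8, red, green, blue), "fx", "fy", "cx", "cy" (pixels), "dist_coeffs" ([k1, k2, p1, p2, k3] as OpenCV has them; the pictures are not rectified), "rvec" (rotation vector, rad) and "tvec" (3), from world to camera coordinates, as OpenCV has them; the wrist camera has in their place "mount" (4x4, takes a point from camera to tool coordinates, whose origin is the TCP and whose axes are the flange's). Camera axes: x right, y down, z forward; pixel columns grow to the right and rows downward; lengths in m; the calibration is good to about 2 mm. A picture is of the moment at which its call begins: read the wrist's pose just before it. There is no depth.
- workorder.sign_off(): hands the job in, once; it reports no verdict.
Trained networks look in the newest picture that a camera, given by its name, has taken for a name from the list of things; names that differ only in an ending like _2 or _b are one class to them, and where a whole thing is asked for, a point or a joint stands for the part that bears it (a point fixed in the world has none). Each returns a list of dicts, best first, with "p" (0 to 1); they miss things now and then, are a little off and sometimes report something else, mostly with a low value. They report only what shows in the picture. A call takes as long as a camera call. They do not tell look-alikes from the thing itself.
- outline_of(camera, thing): "mask" (420x560 bool, what is visible of it) and "rect" ([left, top, width, height] in pixels, round what is visible of it).
The state is a dict: "clock": time; "joints": joint angles; "dq": joint speeds; "joint_efforts": joint torques, N m; "position": TCP position; "ee_rot": TCP orientation; "force": force on the tool from outside, world axes, zero at the start; "ft_torque": the same for the moment, N m; "width": opening from 0.0 (shut) to 1.0 (fully open).
Only numpy, scipy, OpenCV 4.12 (cv2) and the standard library are available. Lean on these libraries where they do the work, as an engineer would, in place of code of your own. Each camera call takes 0.05 s, during which the arm holds its last target. There are 200 camera calls.

## Working session

There is one attempt and no reset: what is moved stays moved. The work goes in short steps, Python scripts to look and compute and a tool call to move; the robot and the scene stay as the last step left them, time stands still between calls to the robot, and variables do not carry over. Pictures are saved under pics/ and viewed, about 8 in all and at most 12, crops included, and the job is handed in when it is done.

Besides the shell and the picture viewer there is one more tool, called after ">>>" as a command line: name --pt "numbers of a row" for each row, then --argument value for the rest. move_arm: Moves the arm, as the interface text tells. Its arguments: {"type":"object","properties":{"series":{"type":"array"},"grip":{"type":"number"},"force":{"type":"number"}},"required":["series"]}

```bash
mkdir -p pics; ls; python3 - <<'E'
from cell import monitor, imaging, outline_of
import cv2, numpy as np
print(monitor.observe())
ims=[]
for n in ["scene","side"]:
    d=imaging.get_image(n); cv2.imwrite(f"pics/{n}0.png",d["color"][...,::-1])
    print(n,{k:np.round(v,4).tolist() for k,v in d.items() if k!="color"})
    for t in ["lane","gate","flap","backstop","disc","stick","clipboard","counter","tumbler","crayon_tin","spare_disc_a","disc_center","stick_grip","stick_head"]:
        try: print(n,t,[(round(o["p"],2),[int(v) for v in o["rect"]]) for o in outline_of(n,t)])
        except Exception as e: print(n,t,e)
E
```

```text
pics
{'clock': 0.0, 'joints': array([-1.34658055,  0.43519408,  0.02495574,  1.57411856, -0.01157231,
        1.13398498, -0.07510324]), 'dq': array([ 0.00057636,  0.00178294, -0.00027353, -0.00086914, -0.00061653,
       -0.001072  ,  0.00253016]), 'joint_efforts': array([ 1.82084977e-04, -6.67866540e+01,  9.85033549e-01, -3.14459324e+01,
       -6.05765311e-02,  4.31178685e-02,  1.99489473e-04]), 'position': array([0.20053754, 0.5914379 , 0.24495441]), 'ee_rot': array([-5.11134848e-01, -3.09963517e+00,  2.44660956e-03]), 'force': array([-0.6876595 ,  0.46341616,  0.72747735]), 'ft_torque': array([-0.03251911,  0.017396  , -0.03710834]), 'width': 1.0028546397475528}
scene {'fx': 394.3748, 'fy': 394.3748, 'cx': 277.3545, 'cy': 210.314, 'dist_coeffs': [-0.0499, 0.0, 0.0, 0.0, 0.0], 'rvec': [1.4099, 2.2644, -0.7876], 'tvec': [0.2372, -0.3192, 1.4563]}
scene lane [(0.6, [256, 225, 116, 73]), (0.45, [158, 243, 34, 32])]
scene gate [(0.56, [254, 227, 114, 69]), (0.47, [421, 282, 38, 40])]
scene flap [(0.58, [307, 255, 4, 8])]
scene backstop [(0.62, [349, 266, 20, 23])]
scene disc [(0.61, 
[... 1192 characters left out ...]
)]
side stick [(0.92, [374, 348, 51, 70]), (0.83, [200, 298, 57, 72]), (0.65, [260, 272, 38, 59]), (0.62, [277, 127, 55, 80]), (0.58, [290, 165, 20, 6])]
side clipboard [(0.84, [178, 89, 71, 37])]
side counter [(0.58, [239, 202, 20, 19]), (0.38, [364, 332, 13, 3])]
side tumbler [(0.94, [373, 217, 36, 40])]
side crayon_tin [(0.77, [258, 76, 25, 34])]
side spare_disc_a [(0.55, [361, 331, 14, 7]), (0.55, [360, 311, 24, 23])]
side disc_center [(0.74, [302, 177, 20, 15])]
side stick_grip [(0.71, [258, 271, 44, 67]), (0.62, [375, 349, 55, 70]), (0.6, [199, 300, 57, 74])]
side stick_head [(0.78, [201, 299, 50, 71]), (0.65, [374, 348, 52, 71]), (0.61, [260, 269, 42, 64]), (0.37, [240, 202, 16, 20])]
```

```bash
python3 - <<'E'
import cv2, numpy as np
a=cv2.imread("pics/scene0.png"); b=cv2.imread("pics/side0.png")
c=cv2.resize(a[105:345,60:510],(800,427)); 
cv2.imwrite("pics/c1.png",cv2.resize(a[100:345,60:510],(800,436),interpolation=cv2.INTER_CUBIC))
cv2.imwrite("pics/c2.png",cv2.resize(b[60:420,160:460],(500,600),interpolation=cv2.INTER_CUBIC))
E
```

```text
(no output)
```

View pics/c1.png

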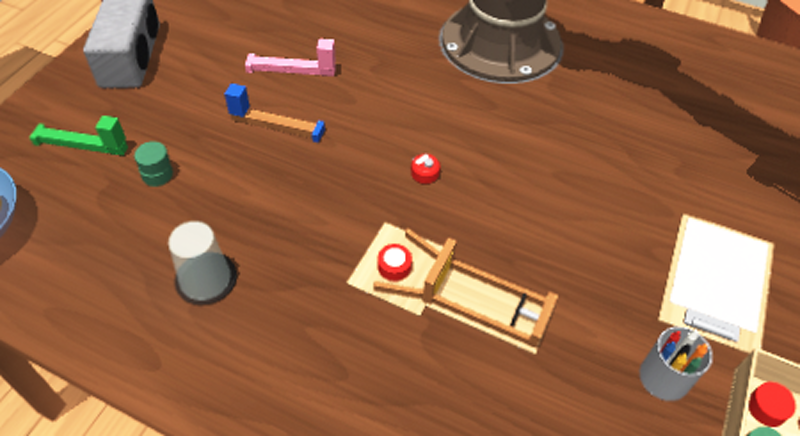

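View pics/c2.png

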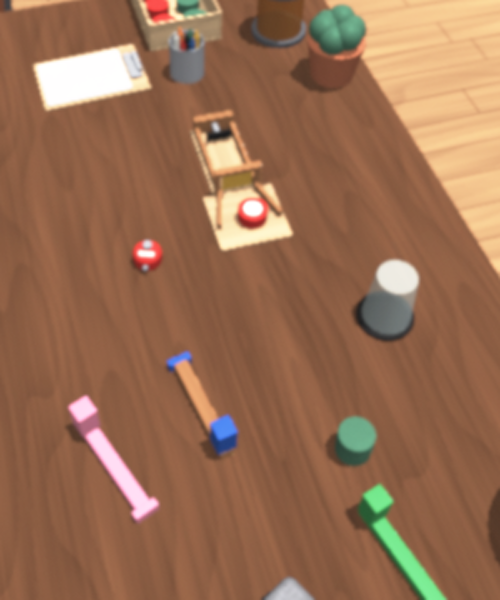

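The scene view shows the blue stick: post at crop (237,100), head at (319,130). The red disc is at (395,260) on the lane mouth and the gate at (440,270). The black pad is at (520,310). The pink and green sticks are decoys, and the red thing at (426,167) is the counter.

```bash
cat > h.py <<'E'
import cv2, numpy as np
from scipy.optimize import least_squares
from scipy.spatial.transform import Rotation as R
def ext(d,state=None):
    """world->camera R,t"""
    if "rvec" in d: return cv2.Rodrigues(np.array(d["rvec"],float))[0],np.array(d["tvec"],float).ravel()
    T=np.eye(4);T[:3,:3]=R.from_rotvec(state["ee_rot"]).as_matrix();T[:3,3]=state["position"]
    M=np.linalg.inv(T@np.array(d["mount"])); return M[:3,:3],M[:3,3]
def K(d): return np.array([[d["fx"],0,d["cx"]],[0,d["fy"],d["cy"]],[0,0,1]])
def proj(P,d,e):
    return cv2.projectPoints(np.atleast_2d(P).astype(float),cv2.Rodrigues(e[0])[0],e[1],K(d),np.array(d["dist_coeffs"]))[0].reshape(-1,2)
def toz(uv,z,d,e):
    n=cv2.undistortPoints(np.array(uv,float).reshape(-1,1,2),K(d),np.array(d["dist_coeffs"])).reshape(-1,2)
    r=np.c_[n,np.ones(len(n))]@e[0]; c=-e[0].T@e[1]
    return c+r*((z-c[2])/r[:,2])[:,None]
def box(x0,x1,y0,y1,z0,z1): return np.array([[x,y,z] for x in(x0,x1) for y in(y0,y1) for z in(z0,z1)])/1000.
def cyl(r,h,z0=0): a=np.linspace(0,2*np.pi,40,endpoint=False); return np.vstack([np.c_[r*np.cos(a),r*np.sin(a),0*a+z] for z in(z0,z0+h)])/1000.
def pose(P,q): c,s=np.cos(q[2]),np.sin(q[2]); return P@np.array([[c,s,0],[-s,c,0],[0,0,1]])+[q[0],q[1],0]
def cen(p):
    m=cv2.moments(cv2.convexHull(p.astype(np.float32))); return np.array([m["m10"],m["m01"]])/m["m00"]
def blobs(img,lo,hi,amin=15):
    m=cv2.inRange(cv2.cvtColor(img,cv2.COLOR_RGB2HSV),lo,hi)
    n,l,s,c=cv2.connectedComponentsWithStats(m)
    return [(int(s[i,4]),np.round(c[i],2).tolist(),s[i,:4].tolist()) for i in range(1,n) if s[i,4]>=amin],l
E
python3 - <<'E'
from h import *
from cell import imaging
D={n:imaging.get_image(n) for n in("scene","side")}; E={n:ext(D[n]) for n in D}
for n in D: print(n,"blue",blobs(D[n]["color"],(105,120,60),(125,255,255))[0]); print(n,"red",[b for b in blobs(D[n]["color"],(0,200,120),(6,255,255))[0]])
pts=[([-130,65,6],(385,223),(291,235)),([-130,-65,6],(348,281),(224,247)) ]
S=lambda p:np.array(p)*[.5625,245/436]+[60,100]; T=lambda p:np.array(p)*.6+[160,60]
# which mouth corner is which: raw world points
for nm,uv in dict(mouthA=(385,223),mouthB=(348,281),cornB=(422,313),endB=(537,351)).items(): print(nm,toz([S(uv)],.006,D["scene"],E["scene"]).round(3))
for nm,uv in dict(A=(224,247),B=(291,235),cornA=(205,196)).items(): print("side",nm,toz([T(uv)],.006,D["side"],E["side"]).round(3))
E
```

```text
scene blue [(192, [192.92, 155.74], [186, 147, 14, 19]), (51, [238.69, 173.53], [236, 168, 7, 12]), (42, [435.9, 296.24], [433, 292, 7, 10])]
scene red [(141, [299.19, 196.4], [291, 187, 17, 16]), (172, [281.52, 248.99], [273, 237, 18, 20]), (21, [439.14, 288.9], [436, 286, 6, 6]), (459, [493.89, 326.85], [482, 315, 25, 25]), (478, [523.12, 338.54], [510, 326, 27, 25]), (391, [550.85, 350.42], [539, 338, 21, 25])]
side blue [(255, [105.12, 7.41], [96, 0, 21, 17]), (48, [265.96, 275.77], [261, 272, 13, 10]), (245, [293.73, 320.17], [287, 310, 15, 22])]
side red []
mouthA [[ 0.529 -0.009  0.006]]
mouthB [[ 0.655 -0.011  0.006]]
cornB [[0.655 0.115 0.006]]
endB [[0.638 0.291 0.006]]
side A [[ 0.537 -0.005  0.006]]
side B [[ 0.658 -0.012  0.006]]
side cornA [[0.537 0.118 0.006]]
```

```bash
cat > fit1.py <<'E'
from h import *
from cell import imaging, monitor
D={n:imaging.get_image(n) for n in("scene","side")}; E={n:ext(D[n]) for n in D}
grip=box(-15,15,-15,15,20,72); head=box(148,160,-18,18,0,20)
obs=[("scene",grip,(192.92,155.74)),("scene",head,(238.69,173.53)),("side",grip,(293.73,320.17)),("side",head,(265.96,275.77))]
f=lambda q:np.concatenate([cen(proj(pose(P,q),D[n],E[n]))-o for n,P,o in obs])
g=toz([(192.9,155.7)],.046,D["scene"],E["scene"])[0]; h=toz([(238.7,173.5)],.01,D["scene"],E["scene"])[0]
r=least_squares(f,[g[0],g[1],np.arctan2(*(h-g)[1::-1])]); print("stick",r.x[:2].round(4),np.degrees(r.x[2]).round(2),"res",r.fun.round(2))
S=lambda p:np.array(p)*[.5625,245/436]+[60,100]; T=lambda p:np.array(p)*.6+[160,60]
ob=[("scene",[-130,65,6],S((385,223))),("scene",[-130,-65,6],S((348,281))),("scene",[-5,-65,6],S((422,313))),("scene",[170,-45,6],S((537,351))),
("side",[-130,65,6],T((224,247))),("side",[-130,-65,6],T((291,235))),("side",[-5,65,6],T((205,196)))]
f=lambda q:np.concatenate([(proj(pose(np.array([P])/1000.,q),D[n],E[n])[0]-o) for n,P,o in ob])
r=least_squares(f,[.592,.12,1.57]); print("lane",r.x[:2].round(4),np.degrees(r.x[2]).round(2),"res",r.fun.round(2))
# disc incl. white spot: red or white near it
for n,rc in(("scene",(262,228,40,40)),("side",(292,170,40,35))):
    x,y,w,hh=rc; c=D[n]["color"][y:y+hh,x:x+w].astype(int); hs=cv2.cvtColor(D[n]["color"][y:y+hh,x:x+w],cv2.COLOR_RGB2HSV)
    m=(((hs[...,0]<7)|(hs[...,0]>172))&(hs[...,1]>150)).astype(np.uint8)
    cs=cv2.findContours(m,0,2)[0]; k=max(cs,key=cv2.contourArea); o=cen(k.reshape(-1,2)+[x,y]); print(n,"disc px",o)
    q=least_squares(lambda q:cen(proj(pose(cyl(27,28,6),[*q,0]),D[n],E[n]))-o,[.59,.05]); print("disc",q.x.round(4))
for nm,uv,z in(("tumbler",(205,292),0.),("counter",(426,175),.02),("spare",(154,175),.02)): print(nm,toz([S(uv)],z,D["scene"],E["scene"]).round(3))
print(R.from_rotvec(monitor.observe()["ee_rot"]).as_matrix().round(3), D and np.round(imaging.get_image("wrist")["mount"],3))
E
python3 fit1.py
```

```text
stick [ 0.4291 -0.3578] 100.62 res [ 0.43  1.3   0.44  0.72 -0.09  0.72  0.33  1.77]
lane [0.5951 0.1207] 89.9 res [-0.31  0.13 -0.41  1.63 -0.55  1.57 -0.26  0.6  -1.99  1.57  0.25 -0.87
 -2.17  0.93]
scene disc px [281.7922865  247.05950413]
disc [0.5991 0.0417]
side disc px [311.73240526 187.69141531]
disc [0.6051 0.0439]
tumbler [[ 0.767 -0.201 -0.   ]]
counter [[0.415 0.014 0.02 ]]
spare [[ 0.623 -0.404  0.02 ]]
[[-0.947  0.321  0.   ]
 [ 0.321  0.947  0.   ]
 [-0.     0.    -1.   ]] [[-0.001 -0.963 -0.271  0.072]
 [ 1.    -0.001  0.001 -0.   ]
 [-0.001 -0.271  0.963 -0.139]
 [ 0.     0.     0.     1.   ]]
```

>>> move_arm --pt "3 -3.4 0 0 0 -8" --pt "3 -3.4 0 0 0 -8" --pt "3 -3.4 0 0 0 -8" --pt "3 -3.4 0 0 0 -8" --pt "3 -3.4 0 0 0 -8" --pt "3 -3.4 0 0 0 -8" --pt "3 -3.4 0 0 0 -8" --pt "3 -3.4 0 0 0 -8" --grip 1

```text
clock: 2.55
position: [0.4417, 0.3185, 0.2461]
ee_rot: [-2.083, -2.352, -0.001]
force: [0.1, 1.0, 0.0]
width: 1.001
```

>>> move_arm --pt "3 -3.5 0 0 0 -8" --pt "3 -3.5 0 0 0 -8" --pt "0 -4.4 0 0 0 -8" --pt "0 -4.4 0 0 0 -8" --pt "0 -4.4 0 0 0 -8" --pt "0 -4.4 0 0 0 -8" --pt "0 -4.4 0 0 0 -8" --pt "0 -4.4 0 0 0 -8"

```text
clock: 3.35
position: [0.5005, -0.0157, 0.2461]
ee_rot: [-3.012, -0.891, -0.001]
force: [0.2, -0.3, 0.1]
width: 1.002
```

>>> move_arm --pt "0 -4.4 0 0 0 -8" --pt "0 -4.4 0 0 0 -8" --pt "-1 -4 -1 0 0 -6" --pt "-1 -4 -1 0 0 0" --pt "-1 -4 -1 0 0 0" --pt "-1 -4 -1 0 0 0" --pt "-1 -4 -1 0 0 0" --pt "0 0 0 0 0 0"

```text
clock: 4.15
position: [0.4473, -0.3081, 0.1954]
ee_rot: [3.125, 0.295, -0.003]
force: [-0.6, 0.8, 0.8]
width: 0.996
```

```bash
python3 - <<'E'
from h import *
from cell import imaging, monitor
s=monitor.observe(); d=imaging.get_image("wrist"); e=ext(d,s)
cv2.imwrite("pics/w1.png",d["color"][...,::-1]); print(s["position"],R.from_rotvec(s["ee_rot"]).as_matrix().round(3).tolist())
print(blobs(d["color"],(105,120,50),(125,255,255),60)[0])
for q in [(.4291,-.3578,np.radians(100.62))]:
  for P in(box(-15,15,-15,15,20,72),box(148,160,-18,18,0,20)): print(cen(proj(pose(P,q),d,e)))
E
```

```text
[ 0.44725639 -0.30811108  0.19540884] [[0.982, 0.187, -0.001], [0.187, -0.982, -0.003], [-0.002, 0.003, -1.0]]
[(423, [175.74, 215.05], [169, 198, 17, 36]), (1638, [329.86, 230.93], [311, 208, 40, 46])]
[329.0718295  232.01930318]
[177.27543072 218.73232674]
```

View pics/w1.png

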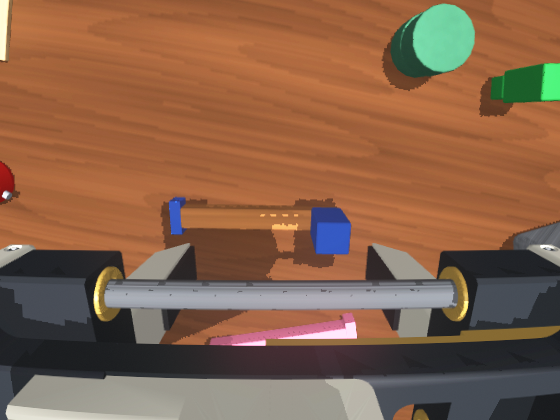

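The wrist view shows the blue post at (330,231) and the head at (176,215), as predicted to within a few pixels. The fingers run parallel to the bar, and the pink decoy lies nearer the base.

```bash
python3 - <<'E'
from h import *
from cell import imaging, monitor
s=monitor.observe(); d=imaging.get_image("wrist"); e=ext(d,s)
ob=[(box(-15,15,-15,15,20,72),[329.86,230.93]),(box(148,160,-18,18,0,20),[175.74,215.05])]
r=least_squares(lambda q:np.concatenate([cen(proj(pose(P,q),d,e))-o for P,o in ob]),[.429,-.358,1.756])
print(r.x,np.degrees(r.x[2]),r.fun, "delta cm",(r.x[:2]-s["position"][:2])*100)
D=imaging.get_image("scene"); print("pink",toz([(326*.5625+60,60*.562+100),(250*.5625+60,65*.562+100)],.03,D,ext(D)))
E
```

```text
[ 0.43254316 -0.3540323   1.74819974] 100.16446704390351 [-1.01659616 -0.75914591  1.13691722  0.48348321] delta cm [-1.62068498 -4.88213386]
pink [[ 0.23998671 -0.27900008  0.03      ]
 [ 0.31875725 -0.40447258  0.03      ]]
```

>>> move_arm --pt "-0.8 -2.4 -3 0 0 0" --pt "-0.8 -2.4 -3 0 0 0" --pt "0 0 -3 0 0 0" --pt "0 0 -3 0 0 0" --pt "0 0 -2.2 0 0 0" --pt "0 0 0 0 0 0"

```text
clock: 4.9
position: [0.4346, -0.3472, 0.0515]
ee_rot: [-3.123, -0.313, 0.005]
force: [-0.5, 0.1, 1.4]
width: 0.999
```

```bash
python3 - <<'E'
from h import *
from cell import imaging, monitor
s=monitor.observe(); d=imaging.get_image("wrist")
cv2.imwrite("pics/w2.png",d["color"][...,::-1]); print(s["position"],s["force"])
E
```

```text
[ 0.43457882 -0.34715401  0.05151356] [-0.54866768  0.13912603  1.3659923 ]
```

View pics/w2.png

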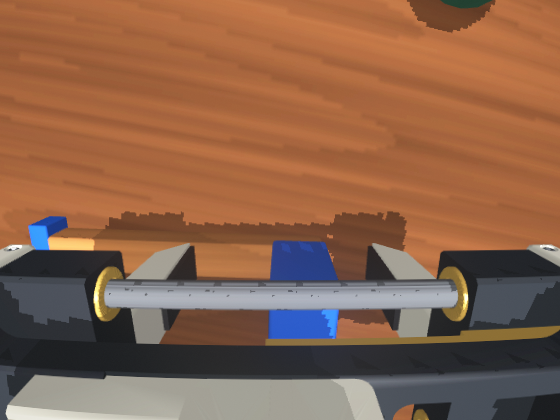

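The post stands between the jaws, a little to the right (270–335, jaws 190–370). I'll centre it and close.

>>> move_arm --pt "-0.3 -0.8 -0.5 0 0 0" --pt "0 0 0 0 0 0"

```text
clock: 5.15
position: [0.4319, -0.3595, 0.0498]
ee_rot: [3.124, 0.308, 0.002]
force: [-0.5, -0.5, 0.7]
width: 0.998
```

>>> move_arm --pt "0 0 0 0 0 0" --pt "0 0 0 0 0 0" --pt "0 0 0 0 0 0" --pt "0 0 0 0 0 0" --pt "0 0 0 0 0 0" --pt "0 0 0 0 0 0" --grip 0 --force 40

```text
clock: 5.75
position: [0.4317, -0.358, 0.0487]
ee_rot: [-3.126, -0.309, 0.0]
force: [-0.9, 0.0, 0.6]
width: 0.528
```

>>> move_arm --pt "0 0 0 0 0 0" --pt "0 0 0 0 0 0" --pt "0 0 0 0 0 0" --pt "0 0 0 0 0 0"

```text
clock: 6.15
position: [0.4316, -0.3581, 0.0487]
ee_rot: [3.126, 0.309, -0.0]
force: [0.3, 0.4, 0.8]
width: 0.324
```

>>> move_arm --pt "0 0 1.5 0 0 0" --pt "0 0 1.5 0 0 0" --pt "0 0 1.5 0 0 0" --pt "0 0 0 0 0 0" --pt "0 0 0 0 0 0"

```text
clock: 6.65
position: [0.4322, -0.3581, 0.0945]
ee_rot: [3.126, 0.309, 0.002]
force: [-0.4, -0.2, -0.9]
width: 0.325
```

```bash
python3 - <<'E'
from h import *
from cell import imaging, monitor
s=monitor.observe(); print(s["position"],s["ee_rot"],s["force"],s["width"])
a=imaging.get_image("side"); b=imaging.get_image("scene"); d=imaging.get_image("wrist")
cv2.imwrite("pics/w3.png",np.hstack([cv2.resize(a["color"][220:360,200:380],(400,311)),cv2.resize(d["color"],(400,300))[:, :] if 0 else cv2.resize(d["color"],(415,311))])[...,::-1])
for n,x in(("side",a),("scene",b),("wrist",d)): print(n,blobs(x["color"],(105,120,50),(125,255,255),20)[0])
E
```

```text
[ 0.43216648 -0.35809671  0.09448062] [3.12560295e+00 3.09146050e-01 2.24579470e-03] [-0.38931606 -0.24711004 -0.92621662] 0.3247834393352653
side [(237, [104.41, 7.28], [96, 0, 17, 17])]
scene [(131, [188.98, 146.7], [184, 138, 12, 17]), (60, [237.83, 163.02], [235, 157, 7, 13]), (42, [435.9, 296.24], [433, 292, 7, 10])]
wrist [(432, [31.45, 220.94], [8, 213, 40, 23]), (2922, [280.66, 258.77], [244, 235, 74, 46]), (28, [43.86, 269.36], [40, 268, 10, 5]), (1968, [279.99, 323.4], [245, 310, 72, 29])]
```

View pics/w3.png

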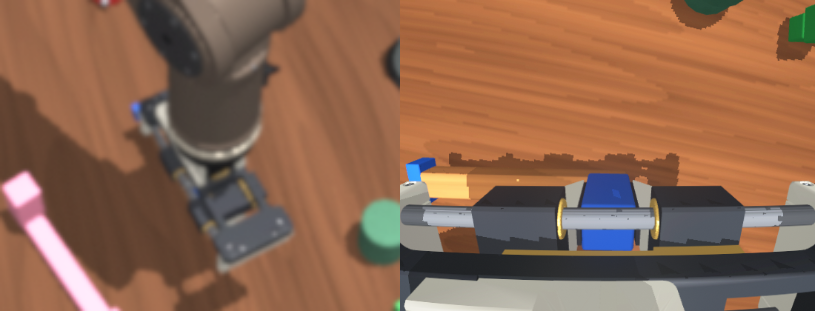

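```bash
python3 - <<'E'
from h import *
from cell import imaging, monitor
s=monitor.observe(); d=imaging.get_image("wrist"); e=ext(d,s); D=imaging.get_image("scene"); E=ext(D)
z=s["position"][2]-.0487
hd=box(148,160,-18,18,0,20)+[0,0,z]; a=np.radians(101.3)
c,sn=np.cos(a),np.sin(a); p=s["position"][:2]
print("pred head px scene",cen(proj(pose(hd,[*p,a]),D,E)),"obs 237.83,163.02")
print("head world from scene",toz([(237.83,163.02)],z+.01,D,E), "pred",p+np.array([c,sn])*.154)
gp=box(-15,15,-15,15,20,72)+[0,0,z]
print("wrist head bbox",[f(proj(pose(hd,[*p,a]),d,e),axis=0).round(0) for f in(np.min,np.max)],"post",[f(proj(pose(gp,[*p,a]),d,e),axis=0).round(0) for f in(np.min,np.max)])
E
```

```text
pred head px scene [238.03092888 164.5038739 ] obs 237.83,163.02
head world from scene [[ 0.39592359 -0.21052706  0.05461271]] pred [ 0.40129064 -0.20663577]
wrist head bbox [array([  6., 215.]), array([ 58., 281.])] post [array([241., 231.]), array([317., 337.])]
```

>>> move_arm --pt "0.5 1 4 0 0 -3" --pt "0.5 3 3.5 0 0 -3" --pt "0.5 4 2 0 0 -3" --pt "0.5 4.5 2 0 0 -2.3" --pt "0.7 4.5 2 0 0 0" --pt "0.7 4.5 2 0 0 0" --pt "0.7 4.5 0 0 0 0" --pt "0.7 4.5 0 0 0 0"

```text
clock: 7.7
position: [0.4798, -0.0512, 0.2492]
ee_rot: [-3.141, 0.0, -0.002]
force: [0.7, -0.2, -1.4]
width: 0.326
```

>>> move_arm --pt "0.5 4.5 0 0 0 0" --pt "0.5 3 0 0 0 0" --pt "0 2 0 0 0 0" --pt "0 0 0 0 0 0" --pt "0 0 0 0 0 0"

```text
clock: 8.2
position: [0.4894, 0.0417, 0.2485]
ee_rot: [3.141, 0.0, -0.001]
force: [0.6, -0.7, -0.8]
width: 0.325
```

```bash
python3 - <<'E'
from h import *
from cell import imaging, monitor
s=monitor.observe(); print(s["position"],s["ee_rot"],s["force"],s["width"])
d=imaging.get_image("wrist"); e=ext(d,s); im=d["color"][...,::-1].copy(); cv2.imwrite("pics/w4raw.png",im)
q=[.5951,.1207,np.radians(89.9)]
P=np.array([[-130,65,6],[-130,-65,6],[-5,-65,6],[-5,-45,6],[170,-45,6],[170,45,6],[-5,45,6],[-5,65,6]])/1000.
cv2.polylines(im,[np.round(proj(pose(P,q),d,e)).astype(int)],True,(0,255,0),1)
print(proj(pose(P,q),d,e).round(0).tolist())
cv2.imwrite("pics/w4.png",cv2.resize(im,(800,600)))
E
```

```text
[0.48937948 0.04165174 0.24845129] [ 3.14084468e+00  1.16913736e-04 -9.91963486e-04] [ 0.56098136 -0.67086498 -0.7796222 ] 0.32541522248850735
[[324.0, 150.0], [327.0, 30.0], [212.0, 30.0], [213.0, 49.0], [62.0, 55.0], [72.0, 134.0], [216.0, 132.0], [217.0, 150.0]]
```

View pics/w4.png

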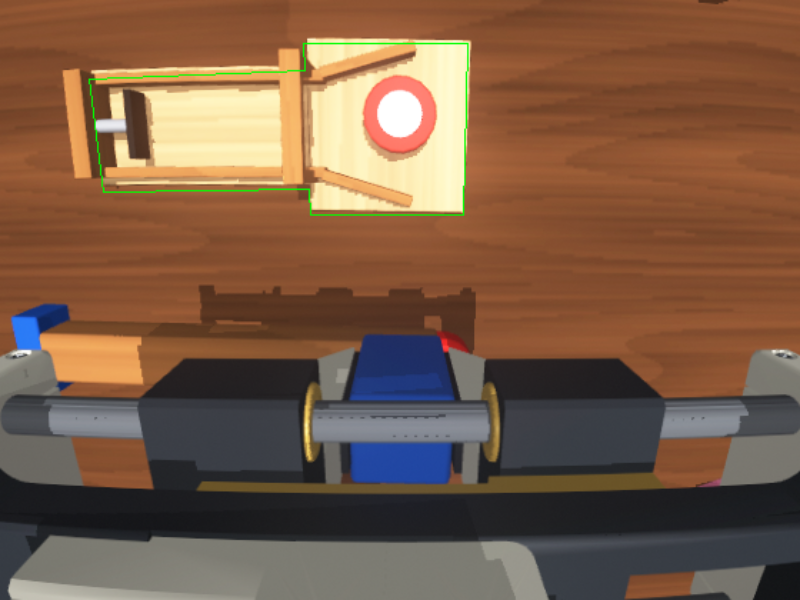

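The wrist view shows the lane matching the predicted outline to within 2–4 px. Mouth corners are at (463,211) and (470,41), the disc at (400,114) and the pad at (137,125). I'll refine from this.

```bash
python3 - <<'E'
from h import *
from cell import imaging, monitor
s=monitor.observe(); d=imaging.get_image("wrist"); e=ext(d,s)
hs=cv2.cvtColor(d["color"],cv2.COLOR_RGB2HSV)[:150]
m=((hs[...,0]>15)&(hs[...,0]<32)&(hs[...,1]<130)&(hs[...,2]>170)).astype(np.uint8)
ob=[([-130,65,6],(463,212)),([-130,-65,6],(470,40)),([-5,-65,6],(307,38)),([-5,65,6],(311,212))]
f=lambda q:np.concatenate([proj(pose(np.array([P])/1000.,q),d,e)[0]-np.array(o)*.7 for P,o in ob])
r=least_squares(f,[.595,.12,1.57]); q=r.x; print("lane",q,np.degrees(q[2]),r.fun.round(1))
m=(((hs[...,0]<7)|(hs[...,0]>172))&(hs[...,1]>150)).astype(np.uint8); m[:,:240]=0; m[:,330:]=0
k=max(cv2.findContours(m,0,2)[0],key=cv2.contourArea); o=cen(k.reshape(-1,2))
dc=least_squares(lambda p:cen(proj(pose(cyl(27,28,6),[*p,0]),d,e))-o,[.6,.04]).x; print("disc",dc,cv2.boundingRect(k))
c,sn=np.cos(q[2]),np.sin(q[2]); v=dc-q[:2]; print("disc in lane mm",1000*(c*v[0]+sn*v[1]),1000*(-sn*v[0]+c*v[1]))
for nm,uv in(("padTop-ish",(150,125)),): print(nm,toz([np.array(uv)*.7],.03,d,e))
E
```

```text
lane [0.59805671 0.11826994 1.557163  ] 89.21886809543739 [ 0.3  0.   0.3  0.4 -0.6  0.7  0.1 -1.1]
disc [0.60340632 0.04302318] (254, 53, 50, 54)
disc in lane mm -75.16684074204517 -6.374945231744154
padTop-ish [[0.60038407 0.229238   0.03      ]]
```

>>> move_arm --pt "1 -4 0 0 0 0" --pt "2 -4 0 0 0 0" --pt "2 -4 0 0 0 0" --pt "2 -4 0 0 0 0" --pt "2 -4 0 0 0 0" --pt "1.5 -3 0 0 0 -0.5" --pt "0 0 -2 0 0 0" --pt "0 0 -3 0 0 0"

```text
clock: 9.1
position: [0.595, -0.1923, 0.1996]
ee_rot: [3.139, -0.022, 0.005]
force: [0.1, 0.4, -2.0]
width: 0.325
```

>>> move_arm --pt "0 0 -3 0 0 0" --pt "0 0 -3 0 0 0" --pt "0 0 -3 0 0 0" --pt "0 0 -2.5 0 0 0" --pt "0 0 -1 0 0 0" --pt "0 0 0 0 0 0" --pt "0 0 0 0 0 0" --pt "0 0 0 0 0 0"

```text
clock: 9.9
position: [0.5955, -0.1888, 0.0752]
ee_rot: [3.141, -0.015, 0.003]
force: [0.7, 0.6, -1.6]
width: 0.324
```

>>> move_arm --pt "0.2 0 -1 0 0 0" --pt "0 0 -0.7 0 0 0" --pt "0 0 0 0 0 0" --pt "0 0 0 0 0 0"

```text
clock: 10.3
position: [0.5964, -0.188, 0.0564]
ee_rot: [-3.142, 0.014, 0.001]
force: [-0.0, 0.4, -0.6]
width: 0.33
```

```bash
python3 - <<'E'
from h import *
from cell import imaging, monitor
s=monitor.observe(); print(s["position"],s["ee_rot"],s["force"],s["width"])
a=imaging.get_image("scene"); d=imaging.get_image("wrist")
cv2.imwrite("pics/w5.png",np.hstack([cv2.resize(a["color"][160:300,200:380],(400,311),interpolation=cv2.INTER_CUBIC),cv2.resize(d["color"],(400,311))])[...,::-1])
E
```

```text
[ 0.59642406 -0.18802015  0.05643074] [-3.14152760e+00  1.44921729e-02  1.10334114e-03] [-0.01288382  0.39345275 -0.5509734 ] 0.3295818605391116
```

View pics/w5.png

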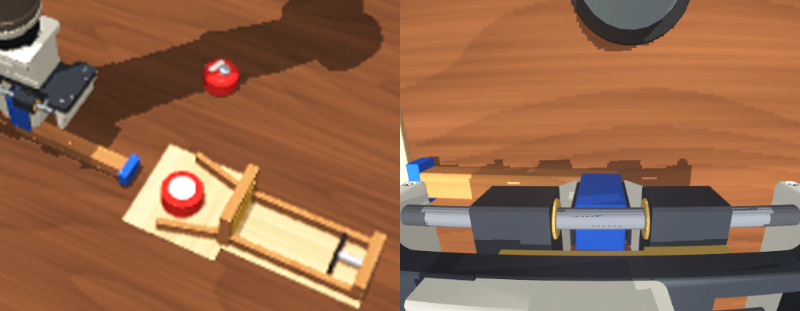

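The head is in line with the disc just before the mouth (head at (130,168), disc at (182,192) in the crop). Next I'll slide it in.

>>> move_arm --pt "0.1 0.5 0.1 0 0 0" --pt "0 1 0 0 0 0" --pt "0 1 0 0 0 0" --pt "0 0.7 0 0 0 0" --pt "0 0.3 0 0 0 0" --pt "0 0.3 0 0 0 0" --pt "0 0.4 0 0 0 0" --pt "0 0.4 0 0 0 0"

```text
clock: 11.2
position: [0.5976, -0.1422, 0.0578]
ee_rot: [3.141, -0.015, 0.0]
force: [0.2, -1.5, -0.9]
width: 0.328
```

>>> move_arm --pt "0 0.5 0 0 0 0" --pt "0 0.5 0 0 0 0" --pt "0 0.5 0 0 0 0" --pt "0 0.5 0 0 0 0" --pt "0 0.5 0 0 0 0" --pt "0 0.5 0 0 0 0" --pt "0 0.5 0 0 0 0" --pt "0 0.5 0 0 0 0"

```text
clock: 12.0
position: [0.5977, -0.1017, 0.0577]
ee_rot: [3.142, -0.014, 0.0]
force: [-0.0, -0.6, -1.1]
width: 0.328
```

>>> move_arm --pt "0 0.5 0 0 0 0" --pt "0 0.5 0 0 0 0" --pt "0 0.5 0 0 0 0" --pt "0 0.5 0 0 0 0" --pt "0 0.5 0 0 0 0" --pt "0 0.5 0 0 0 0" --pt "0 0.5 0 0 0 0" --pt "0 0.5 0 0 0 0"

```text
clock: 12.8
position: [0.5977, -0.0616, 0.0577]
ee_rot: [-3.142, 0.014, -0.0]
force: [-0.3, -0.2, -2.5]
width: 0.325
```

>>> move_arm --pt "0 0.5 0 0 0 0" --pt "0 0.5 0 0 0 0" --pt "0 0.5 0 0 0 0" --pt "0 0.5 0 0 0 0" --pt "0 0.5 0 0 0 0" --pt "0 0.5 0 0 0 0" --pt "0 0.3 0 0 0 0" --pt "0 0.3 0 0 0 0"

```text
clock: 13.6
position: [0.5977, -0.0258, 0.0578]
ee_rot: [3.141, -0.014, 0.0]
force: [-0.0, -0.9, -0.5]
width: 0.322
```

```bash
python3 - <<'E'
from h import *
from cell import imaging, monitor
s=monitor.observe(); print(s["position"],s["force"])
a=imaging.get_image("scene"); d=imaging.get_image("side")
cv2.imwrite("pics/w6.png",np.hstack([cv2.resize(a["color"][200:310,250:390],(400,314),interpolation=cv2.INTER_CUBIC),cv2.resize(d["color"][110:220,240:380],(400,314))])[...,::-1])
E
```

```text
[ 0.59766803 -0.02583757  0.05777314] [-8.47330514e-04 -9.21366594e-01 -4.71768377e-01]
```

View pics/w6.png

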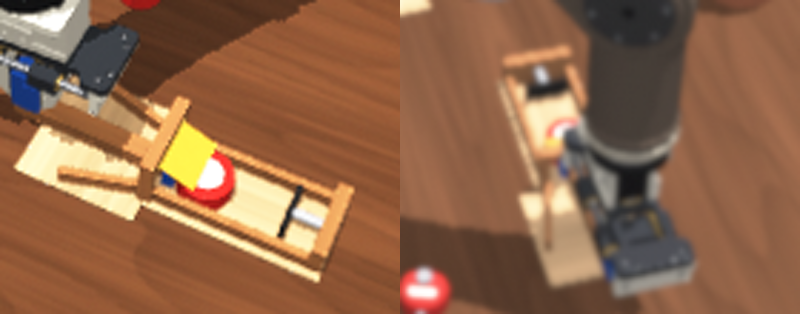

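The disc is through the gate with the flap riding on it, and the pad is about 5 cm ahead.

>>> move_arm --pt "0 0.5 0 0 0 0" --pt "0 0.5 0 0 0 0" --pt "0 0.5 0 0 0 0" --pt "0 0.4 0 0 0 0" --pt "0 0.4 0 0 0 0" --pt "0 0.3 0 0 0 0" --pt "0 0.2 0 0 0 0" --pt "0 0.2 0 0 0 0"

```text
clock: 14.5
position: [0.5976, 0.004, 0.0577]
ee_rot: [3.141, -0.014, -0.0]
force: [0.3, -0.8, -1.0]
width: 0.324
```

>>> move_arm --pt "0 0.15 0 0 0 0" --pt "0 0.15 0 0 0 0" --pt "0 0.15 0 0 0 0" --pt "0 0.15 0 0 0 0"

```text
clock: 14.9
position: [0.5976, 0.01, 0.0577]
ee_rot: [3.141, -0.015, -0.0]
force: [0.4, -2.1, -1.8]
width: 0.328
```

>>> move_arm --pt "0 0.15 0 0 0 0" --pt "0 0.15 0 0 0 0"

```text
clock: 15.1
position: [0.5977, 0.013, 0.0578]
ee_rot: [3.142, -0.015, -0.0]
force: [0.5, -0.1, -2.4]
width: 0.33
```

>>> move_arm --pt "0 0.15 0 0 0 0" --pt "0 0.15 0 0 0 0"

```text
clock: 15.3
position: [0.5976, 0.0161, 0.0577]
ee_rot: [3.142, -0.014, -0.0]
force: [-0.3, -0.1, -2.4]
width: 0.324
```

>>> move_arm --pt "0 0.1 0 0 0 0" --pt "0 0.1 0 0 0 0" --pt "0 0.1 0 0 0 0"

```text
clock: 15.6
position: [0.5977, 0.019, 0.0578]
ee_rot: [3.142, -0.015, -0.0]
force: [0.5, -0.9, -1.2]
width: 0.327
```

>>> move_arm --pt "0 0.1 0 0 0 0" --pt "0 0.05 0 0 0 0"

```text
clock: 15.8
position: [0.5977, 0.0206, 0.0577]
ee_rot: [-3.142, 0.014, -0.0]
force: [0.1, -1.5, -0.7]
width: 0.329
```

>>> move_arm --pt "0 0.1 0 0 0 0" --pt "0 0.1 0 0 0 0"

```text
clock: 16.0
position: [0.5976, 0.0224, 0.0577]
ee_rot: [3.142, -0.015, -0.0]
force: [-0.1, -1.2, -1.4]
width: 0.327
```

```bash
python3 - <<'E'
from h import *
from cell import imaging, monitor
s=monitor.observe(); print(s["position"],s["force"])
d=imaging.get_image("scene"); cv2.imwrite("pics/w7.png",cv2.resize(d["color"][225:305,290:390],(750,600),interpolation=cv2.INTER_CUBIC)[...,::-1])
E
```

```text
[0.59763565 0.02244104 0.05772509] [-0.12959495 -1.16333735 -1.44534932]
```

View pics/w7.png

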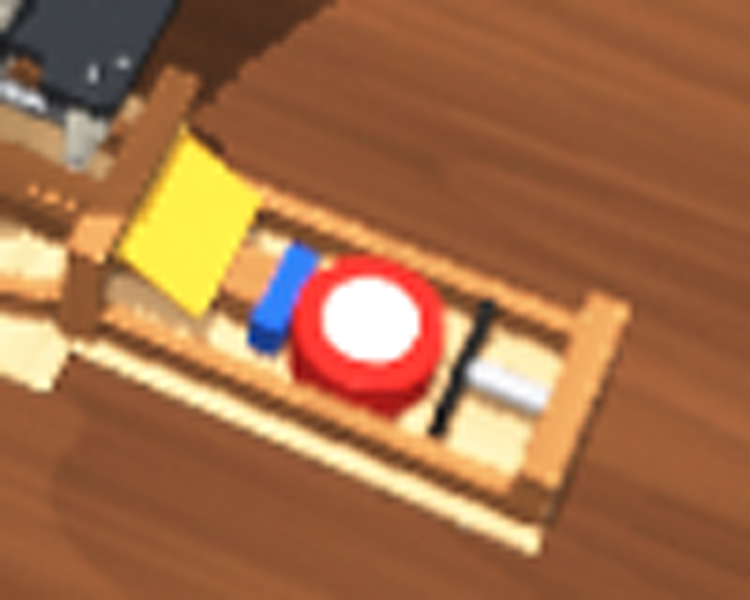

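The disc is mid-lane, at (368,322), and the pad line is at about (465,360). That leaves a gap of roughly 8–9 mm.

>>> move_arm --pt "0 0.1 0 0 0 0" --pt "0 0.1 0 0 0 0" --pt "0 0.1 0 0 0 0" --pt "0 0.1 0 0 0 0" --pt "0 0 0 0 0 0"

```text
clock: 16.55
position: [0.5977, 0.0268, 0.0577]
ee_rot: [-3.141, 0.014, 0.0]
force: [0.5, 0.4, -2.2]
width: 0.325
```

>>> move_arm --pt "0 0.05 0 0 0 0" --pt "0 0.05 0 0 0 0" --pt "0 0 0 0 0 0"

```text
clock: 16.85
position: [0.5977, 0.0275, 0.0578]
ee_rot: [-3.142, 0.015, -0.0]
force: [0.1, -1.0, -1.0]
width: 0.326
```

>>> move_arm --pt "0 0.05 0 0 0 0" --pt "0 0.05 0 0 0 0" --pt "0 0 0 0 0 0"

```text
clock: 17.15
position: [0.5977, 0.0277, 0.0579]
ee_rot: [3.141, -0.015, 0.0]
force: [-1.3, -4.0, -0.2]
width: 0.33
```

>>> move_arm --pt "0 0.05 0 0 0 0" --pt "0 0.05 0 0 0 0" --pt "0 0 0 0 0 0"

```text
clock: 17.45
position: [0.5977, 0.0277, 0.058]
ee_rot: [3.14, -0.016, 0.001]
force: [-1.2, -7.1, -0.1]
width: 0.323
```

>>> move_arm --pt "0 0.05 0 0 0 0" --pt "0 0 0 0 0 0" --pt "0 0 0 0 0 0" --pt "0 0 0 0 0 0" --pt "0 0 0 0 0 0"

```text
clock: 17.95
position: [0.5977, 0.0278, 0.058]
ee_rot: [3.139, -0.017, 0.001]
force: [-0.4, -7.8, 0.6]
width: 0.323
```

```bash
python3 - <<'E'
from cell import imaging, monitor
import numpy as np
F=[]
for i in range(6): imaging.get_image("scene"); F.append(monitor.observe()["force"])
print(np.round(F,1).tolist(), monitor.observe()["position"])
E
```

```text
[[-0.8, -8.3, 1.5], [-1.6, -9.3, 1.1], [-1.3, -7.1, 0.3], [0.1, -8.7, 1.0], [-1.0, -8.5, 1.3], [-0.2, -7.3, 1.7]] [0.59765708 0.02778899 0.05802886]
```

Home: about 8 N held for 0.8 s. Now I'll draw back.

>>> move_arm --pt "0 -0.3 0 0 0 0" --pt "0 -0.5 0 0 0 0" --pt "0 -0.8 0 0 0 0" --pt "0 -0.8 0 0 0 0" --pt "0 -0.8 0 0 0 0" --pt "0 -0.8 0 0 0 0" --pt "0 -0.8 0 0 0 0" --pt "0 -0.8 0 0 0 0"

```text
clock: 19.05
position: [0.5977, -0.027, 0.0578]
ee_rot: [3.141, -0.015, 0.0]
force: [0.2, -0.4, -1.8]
width: 0.326
```

>>> move_arm --pt "0 -0.8 0 0 0 0" --pt "0 -0.8 0 0 0 0" --pt "0 -0.8 0 0 0 0" --pt "0 -0.8 0 0 0 0" --pt "0 -1 0 0 0 0" --pt "0 -1 0 0 0 0" --pt "0 -1 0 0 0 0" --pt "0 -1 0 0 0 0"

```text
clock: 19.85
position: [0.5976, -0.099, 0.0578]
ee_rot: [3.141, -0.015, 0.0]
force: [-0.1, -0.6, -0.8]
width: 0.326
```

>>> move_arm --pt "0 -1.5 0 0 0 0" --pt "0 -1.5 0 0 0 0" --pt "0 -1.5 0 0 0 0" --pt "0 -1.5 0 0 0 0" --pt "0 -1.5 0 0 0 0" --pt "0 -1.5 0 0 0 0" --pt "0 -1.5 0 0 0 0" --pt "0 -1.5 0 0 0 0"

```text
clock: 20.65
position: [0.5976, -0.2193, 0.0577]
ee_rot: [3.142, -0.014, -0.0]
force: [0.5, -0.5, -1.3]
width: 0.327
```

>>> move_arm --pt "0 -1.5 0 0 0 0" --pt "-0.5 -1 0 0 0 0" --pt "-1 -1 0 0 0 0" --pt "-1 -1 0 0 0 0" --pt "0 0 0 0 0 0" --pt "0 0 0 0 0 0"

```text
clock: 21.25
position: [0.5724, -0.2629, 0.0578]
ee_rot: [-3.141, 0.016, -0.0]
force: [0.2, 0.9, -1.0]
width: 0.329
```

>>> move_arm --pt "0 0 -0.4 0 0 0" --pt "0 0 -0.3 0 0 0" --pt "0 0 -0.1 0 0 0" --pt "0 0 0 0 0 0" --pt "0 0 0 0 0 0"

```text
clock: 21.75
position: [0.5728, -0.2629, 0.0497]
ee_rot: [3.141, -0.014, -0.0]
force: [-0.2, -0.3, -1.2]
width: 0.326
```

>>> move_arm --pt "0 0 -0.1 0 0 0" --pt "0 0 0 0 0 0" --pt "0 0 0 0 0 0"

```text
clock: 22.05
position: [0.5726, -0.2631, 0.0488]
ee_rot: [3.142, -0.015, 0.0]
force: [-0.5, -0.0, -0.8]
width: 0.324
```

```bash
python3 - <<'E'
from h import *
from cell import imaging, monitor
s=monitor.observe(); print(s["position"],s["force"],s["ft_torque"])
d=imaging.get_image("scene"); cv2.imwrite("pics/w8.png",cv2.resize(d["color"][140:305,190:390],(727,600),interpolation=cv2.INTER_CUBIC)[...,::-1])
E
```

```text
[ 0.57264958 -0.26309833  0.0487656 ] [-0.52633065 -0.01730766 -0.8486599 ] [-0.15010041  0.16878669  0.00803823]
```

View pics/w8.png

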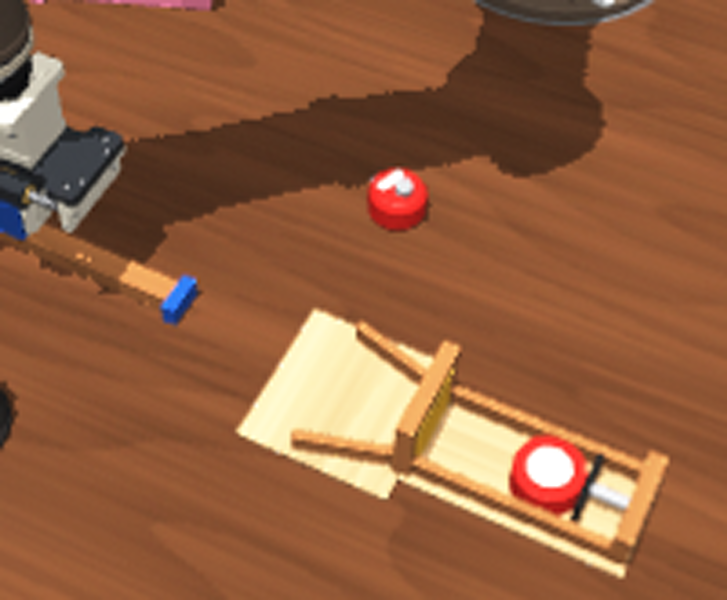

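The disc sits on the pad at (550,472), the flap is shut at (435,415), and the stick head at (180,298) is well off the lane. I'll lower until contact and release.

>>> move_arm --pt "0 0 -0.05 0 0 0" --pt "0 0 -0.05 0 0 0" --pt "0 0 0 0 0 0"

```text
clock: 22.4
position: [0.5727, -0.2631, 0.0487]
ee_rot: [-3.141, 0.015, -0.001]
force: [-3.1, 2.6, 10.6]
width: 0.323
```

>>> move_arm --pt "0 0 0.08 0 0 0" --pt "0 0 0 0 0 0"

```text
clock: 22.6
position: [0.5728, -0.2631, 0.0487]
ee_rot: [3.141, -0.015, 0.001]
force: [-0.7, 1.1, 3.6]
width: 0.326
```

>>> move_arm --pt "0 0 0 0 0 0" --pt "0 0 0 0 0 0" --pt "0 0 0 0 0 0" --pt "0 0 0 0 0 0" --pt "0 0 0 0 0 0" --pt "0 0 0 0 0 0" --pt "0 0 0 0 0 0" --pt "0 0 0 0 0 0" --grip 0.85

```text
clock: 23.4
position: [0.5727, -0.263, 0.0485]
ee_rot: [-3.142, 0.014, 0.0]
force: [-0.3, -0.4, -0.2]
width: 0.845
```

>>> move_arm --pt "0 0 1 0 0 0" --pt "0 0 2 0 0 0" --pt "0 0 3 0 0 0" --pt "0 0 3 0 0 0" --pt "0 0 3 0 0 0" --pt "0 0 3 0 0 0" --pt "-2 0 3 0 0 0" --pt "-4 0 0 0 0 0"

```text
clock: 24.2
position: [0.5156, -0.2643, 0.2327]
ee_rot: [3.138, -0.011, 0.011]
force: [-0.1, -1.2, -0.1]
width: 0.852
```

>>> move_arm --pt "-4 0 0 0 0 0" --pt "-4 0 0 0 0 0" --pt "0 0 0 0 0 0" --pt "0 0 0 0 0 0" --pt "0 0 0 0 0 0"

```text
clock: 24.7
position: [0.4337, -0.263, 0.2291]
ee_rot: [3.141, -0.013, 0.002]
force: [-0.6, 0.2, -0.4]
width: 0.85
```

```bash
python3 - <<'E'
from h import *
from cell import imaging, monitor
s=monitor.observe(); print(s["position"],s["force"],s["clock"])
d=imaging.get_image("scene"); cv2.imwrite("pics/w9.png",cv2.resize(d["color"][100:340,70:470],(800,480),interpolation=cv2.INTER_CUBIC)[...,::-1])
E
```

```text
[ 0.43373105 -0.26301157  0.22909417] [-0.59307413  0.18874651 -0.35159902] 24.7
```

View pics/w9.png

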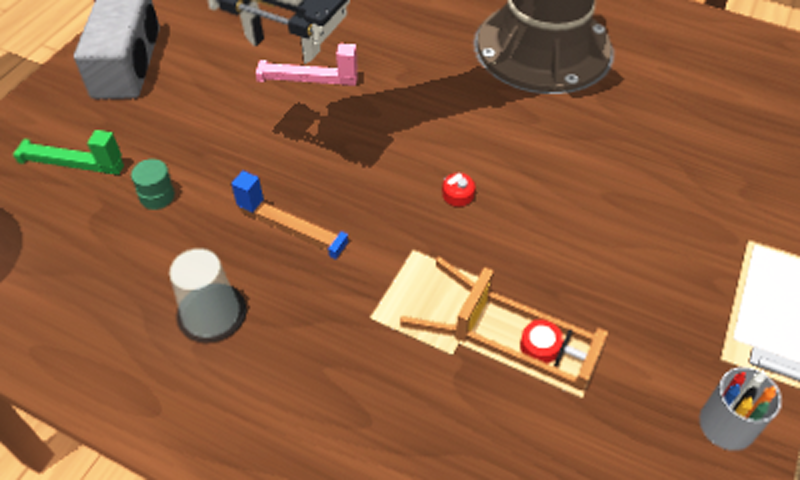

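The stick lies flat off the lane (post (247,190), head (338,245)), the disc is against the pad, the flap is shut, and nothing else has moved.

```bash
python3 -c "
from cell import workorder; print(workorder.sign_off())"
```

```text
the job is handed in; nothing more can be done
None
```

The job is done and handed in at about 25 s on the robot clock. I gripped the blue stick by its post, slid the disc through the flap and pressed it on the black pad at about 8 N for roughly 0.8 s. I then drew the stick back out and laid it flat on the table, well clear of the lane mouth.

**Last picture:** it shows the disc against the pad, the flap shut behind it, the stick flat, the gripper clear of everything, and the other things where they were.

**Disagreements and rough spots:**
- The scene camera read about 1–1.5 px (4–5 mm) off from the arm and wrist camera. I took the lane position from the wrist view instead.
- When I set the stick down it briefly pressed the table at about 11 N. I eased that to about 4 N before opening the jaws.

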